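# Reset the grinder, fit its bayonet lid and hold it at the pulse position

## Robot

A 7-joint arm with a two-finger parallel gripper is mounted at the origin on a cart in front of the work surface, level with it; the furniture and walls round the work are solid. World frame = base frame: x ahead of the robot, y to its left, z up, the work surface at z = 0. Lengths are in m, angles in rad, forces in N, time in s.
With the tool pointing down it reaches from about 0.35 to 0.9 m from the base axis. Payload 8.1 kg.
Tool frame: the origin (TCP) lies midway between the tips of the shut fingers; the grasp point (between the pads) lies 19 mm behind it; z points along the fingers, y is the line along which they close (so a half turn about z gives the same grasp; the last joint's range is limited). The gripper opens to 92 mm and grips with 3 to 60 N. Pads are 19 mm wide; open, the fingers measure 130 mm over their backs; the gripper's body (75 mm by 190 mm) begins 47 mm behind the grasp point.
Start: joints at [1.144, 0.434, 0.025, 1.573, -0.012, 1.134, -0.075], TCP at [0.199, -0.593, 0.227] pointing down, gripper open.
Joint ranges: [-2.62, 2.62], [-0.44, 2.09], [-1.27, 1.32], [0.08, 2.57], [-1.32, 4.46], [0.12, 2], [-2.74, 2.74]. Speed limits (rad/s): [2.22, 2.22, 3.01, 3.01, 3.14, 3.14, 3.14].

## Interface

Orientations are given as a rotation vector (axis times angle).
In Python, from cell import arm gives the robot as it stands.
- The arm moves only by the tool carry_out, never from a script. Its arguments are lists of equal length, an entry for each row: "claw": the finger opening in cm, from 0 to 9.18; "delta_pos": the shift along the tool's x, y, z in cm, a list of three; "angular": the turn, a rotation vector about the tool's x, y, z in rad, a list of three. In form: {"claw": [claw, ...], "delta_pos": [[dx, dy, dz], ...], "angular": [[ax, ay, az], ...]}. A call has 1 to 20 rows; each row shifts and turns the commanded pose from where the row before left it, along the tool's axes as they then stand; what a row does not reach is not made up. A row lasts 1/10 s, in which the tool goes at most 50 mm and 8.59 degrees, less where a joint would pass 70% of its speed; a pose out of reach is approached as far as the arm can. A call with a gripper value outside its range is refused whole. The fingers move at their own pace and stop on an object; "force" is the grip in N (left out, the last holds). Time passes only in rows, so rows that do not move let the fingers close. It gives the time, the measured TCP pose, the force, the opening and the grip force at its end, in the units of the state.
- arm.observe(): the state, without advancing time (a new reading comes with each control period).
- arm.get_image(name): name is "side" or "top"; returns a dict with "frame" (420x560x3 uint8, red, green, blue), "mtx" (3x3 intrinsics, pixels), "T" (4x4, takes a point from camera to world coordinates). Camera axes: x right, y down, z forward; pixel columns grow to the right and rows downward; lengths in m; the calibration is good to about 2 mm. A picture is of the moment at which its call begins. There is no depth.
- arm.sign_off(): hands the job in; it is judged then, once.
Trained networks look in a picture, given as the dict that the camera call returned (one of the last four; its "shot" number tells which), for a name from the list of things; names that differ only in an ending like _2 or _b are one class to them, and where a whole thing is asked for, a point or a joint stands for the part that bears it (a point fixed in the world has none). Each returns a list of dicts, best first, with "conf" (0 to 1); they miss things now and then, are a little off and sometimes report something else, mostly with a low value. They report only what shows in the picture. A call takes as long as a camera call. They do not tell look-alikes from the thing itself.
- arm.look_for(label, picture): "centre" ([column, row] as shares, 0 to 1, of the picture: columns of its width, rows of its height, amid what is visible of it).
- arm.trace(label, picture): "region" (420x560 bool, what is visible of it) and "centre" ([column, row] as shares, 0 to 1, of the picture: columns of its width, rows of its height, amid what is visible of it).
- arm.place_of(label, picture): "centre" ([column, row] as shares, 0 to 1, of the picture: columns of its width, rows of its height: a listed point, or the origin of a listed thing).
The state is a dict: "clock": time; "joints": joint angles; "dq": joint speeds; "joint_efforts": joint torques, N m; "position": TCP position; "ee_rot": TCP orientation; "force": force on the tool from outside, world axes, zero at the start; "ft_torque": the same for the moment, N m; "width": opening from 0.0 (shut) to 1.0 (fully open); "gripper_force": force on a finger pad.
Only numpy, scipy, OpenCV 4.12 (cv2) and the standard library are available. Lean on these libraries where they do the work, as an engineer would, in place of code of your own. Each camera call takes 0.05 s, during which the arm holds its last target. There are 200 camera calls.

## Task

Press the small grinder's reset paddle all the way down to its stop, then put the loose lid into the grinder's collar, lugs through the two notches until the flange lies on the collar, and twist it clockwise, against the spring, half-way to the lock: an eighth of a turn (45 degrees), to where the grip bar points at the long single ticks on the collar. Never twist it on into the lock click. Finish while still gripping the lid and holding it at that half-way position (it springs back if released), and leave the other things on the worktop where they are.

Things in the scene. Friction and masses are not known exactly. Their poses are not given: they have to be found in the camera images.
- grinder: Squat fixed steel grinder, 126 mm across, 70 mm high, a black paddle at its front, which faces left or half left (seen from the robot). Origin: centre of its underside; z up; -x is the front (paddle side); the collar's two entry notches lie on +y and -y. Black ticks on the collar: long single ones 45 degrees clockwise of the notches (half-way), double ones at 90 degrees (lock).
- socket (a point): Centre of the collar's mouth, level with its top face, 70 mm above the worktop. Collar: outside 110 mm, bore 72 mm, lip 5 mm thick with two notches 22 mm wide reaching 48 mm from the axis; under the lip a track 13 mm high where the lugs turn, clockwise seen from above only. From about 62 degrees of twist the lugs ride up sprung pins and click over them into the lock.
- paddle_pad (a point): Point to press, on top of the paddle's ribbed end plate (50 mm wide, 48 to 78 mm out from the hinge, 6 mm thick), 60 mm out from the hinge. The hinge lies along the grinder's y, 66 mm in front of the grinder's axis, 36 mm above the worktop. The point is about 57 mm above the worktop at rest, 39 mm at the stop.
- paddle_arm (a joint): Angle of the reset paddle: 0 at rest, tip raised; 0.30 rad at its stop, where it is level; it springs back. About 2 N at the pad to start and 5 N at the stop.
- lid: The loose lid, about 0.14 kg, standing upright: black plug 66 mm across, 14 mm long, two lugs at its foot on +y and -y (13 mm wide, 6 mm high, reaching 41 mm from the axis); steel flange 92 mm across, 14 to 20 mm up; black grip bar 16 mm thick (x), 76 mm long (y), 20 to 49 mm up, in line with the lugs. Origin: centre of its underside; z up. Same after half a turn.
- lid_bar (a point): Grasp point in the middle of the lid's grip bar, on the lid's axis, 37 mm above its origin, 12 mm below the bar's top. When fitted (flange on collar, lid's origin 14 mm below the collar's top) it is 23 mm above the collar's top.
- switch_ring (a joint): Angle of the sprung ring in the collar's track that the lid's lugs push: 0 at rest, grows clockwise as the lid is twisted; reads about 0.13 rad less than the lid's twist from the notches. Its spring turns the lid back with about 0.04 N m at first and 0.1 N m at half-way.
- mug_blue: Bystander: blue mug, 94 mm high, at the left. Origin: centre of its underside. Leave it alone.
- cup_white: Bystander: white cup, 62 mm high, at the back. Origin: centre of its underside. Leave it alone.
- jug: Bystander: white jug, 119 mm high, at the back, to the right of the cup. Origin: centre of its underside. Leave it alone.
- teaspoon: Bystander: steel teaspoon, 130 mm long, lying flat. Origin: centre of its underside. Leave it alone.
- beaker: Bystander: clear beaker, 86 mm high, at the back left. Origin: centre of its underside. Leave it alone.
Not all that is in view belongs to the job. What is shaped like the lid but blue or brown is not meant.

How it is judged:
By the outcome, as a careful person would: the job done as asked, in the order asked, and still so for the second after the job is handed in, while the arm keeps its last pose, push and grip.
It also fails if it takes over 54 s, if anything falls off the work surface, if the arm or the gripper's body presses on something with over 40 N, if the wrist force passes 120 N, or if a joint passes its speed limit or range.

## Working session

There is one attempt and no reset: what is moved stays moved. The work goes in short steps, Python scripts to look and compute and a tool call to move; the robot and the scene stay as the last step left them, time stands still between calls to the robot, and variables do not carry over. Pictures are saved under pics/ and viewed, at most 10 in all, crops included, and the job is handed in when it is done.

Besides the shell and the picture viewer there is one more tool, called after "Call:" in YAML: its name, and indented under it one key for each argument. carry_out: Moves the arm, as the interface text tells. Its arguments: {"type":"object","properties":{"claw":{"type":"array","items":{"type":"number"}},"delta_pos":{"type":"array","items":{"type":"array","items":{"type":"number"}}},"angular":{"type":"array","items":{"type":"array","items":{"type":"number"}}},"force":{"type":"number"}},"required":["claw","delta_pos","angular"]}

```bash
mkdir -p pics; python3 - <<'E'
from cell import arm
import cv2,numpy as np
print(arm.observe())
for n in("top","side"):
    p=arm.get_image(n);cv2.imwrite(f"pics/{n}0.png",p["frame"][:,:,::-1]);np.savez(f"{n}.npz",m=p["mtx"],T=p["T"])
    print(n,p["mtx"].tolist(),np.round(p["T"],4).tolist())
    for l in("lid","lid_bar","grinder","socket","paddle_pad"):
        print(l,[(round(d["conf"],2),np.round(np.array(d["centre"])*[560,420],1).tolist()) for d in arm.place_of(l,p)])
E
```

```text
{'clock': 0.0, 'joints': array([ 1.14440803,  0.43523486,  0.02495722,  1.57410799, -0.01161706,
        1.1340105 , -0.07510816]), 'dq': array([-9.25366150e-04,  1.89422219e-04,  1.04562425e-04,  8.55162424e-07,
        3.73463659e-04,  1.45672974e-03,  2.39957240e-05]), 'joint_efforts': array([ 8.75442420e-04, -6.67851591e+01,  9.85650681e-01, -3.14457572e+01,
       -6.04482251e-02,  4.28532623e-02,  1.49222215e-04]), 'position': array([ 0.19864185, -0.59203925,  0.22593321]), 'ee_rot': array([-3.09898105e+00, -5.06023563e-01,  6.00441325e-04]), 'force': array([-0.30026269, -0.04698432,  0.63322105]), 'ft_torque': array([-0.01891659, -0.01897352, -0.00439758]), 'gripper_force': 0.0, 'width': 1.0002746353132463}
top [[490.2691544218764, 0.0, 275.20619414305304], [0.0, 490.2691544218764, 201.88636869137085], [0.0, 0.0, 1.0]] [[-0.0065, -0.9849, 0.1729, 0.3436], [-0.9999, 0.0078, 0.0073, 0.0908], [-0.0086, -0.1729, -0.9849, 1.5338], [0.0, 0.0, 0.0, 1.0]]
lid [(0.91, [394.2, 225.3]), (0.9, [356.3, 260.2]), (0.71, [319.9, 259.3])]
lid_bar [(0.91, [358.8, 259.3]), (0.78, [318.6, 259.1]), (0.66, [398.6, 227.8])]
grinder [(0.86, [258.0, 243.0])]
socket [(0.65, [261.2, 240.8])]
paddle_pad [(0.91, [224.9, 263.8])]
side [[475.0385157597375, 0.0, 285.18351545854694], [0.0, 475.0385157597375, 205.80739781061158], [0.0, 0.0, 1.0]] [[0.7637, -0.559, 0.3229, 0.184], [-0.6455, -0.6611, 0.3823, -0.4046], [-0.0003, -0.5004, -0.8658, 1.2384], [0.0, 0.0, 0.0, 1.0]]
lid [(0.97, [297.6, 325.4]), (0.74, [267.3, 290.6]), (0.57, [354.6, 337.9])]
lid_bar [(0.69, [263.2, 286.5]), (0.58, [353.8, 332.8])]
grinder [(0.94, [243.9, 233.8]), (0.42, [177.5, 177.1])]
socket [(0.73, [238.1, 219.8])]
paddle_pad [(0.79, [199.3, 214.3])]
```

```bash
python3 - <<'E'
import cv2,numpy as np
t=cv2.imread("pics/top0.png");s=cv2.imread("pics/side0.png")
a=cv2.resize(t[180:320,190:430],(800,467),interpolation=cv2.INTER_CUBIC)
cv2.imwrite("pics/topcrop.png",a)
E
```

```text
(no output)
```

View pics/topcrop.png

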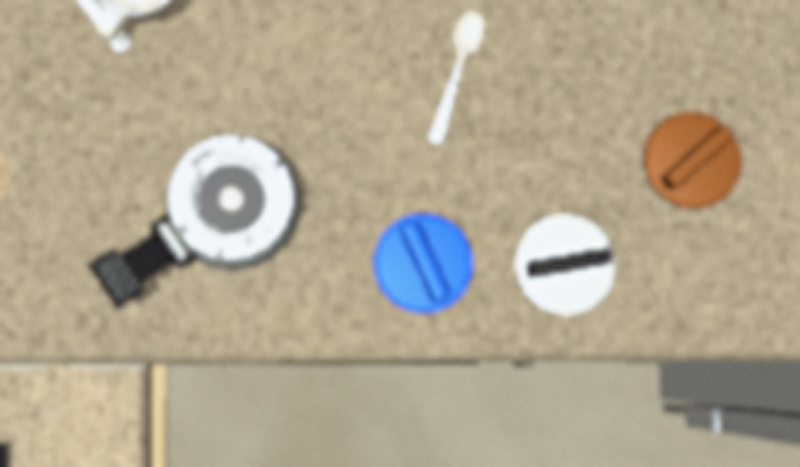

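View pics/side0.png

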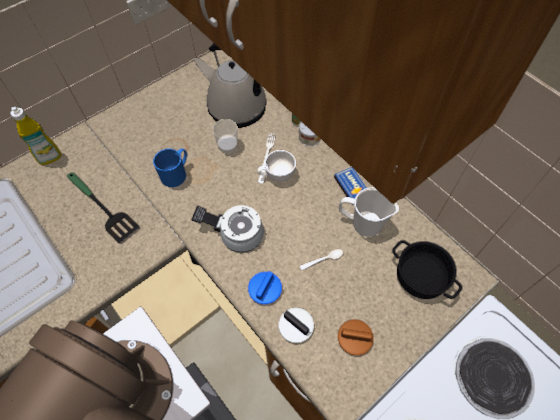

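The top crop shows three lid-like discs: steel and white with a black bar at full-picture (359,259), blue at (318,259) and brown at (398,228). Only the one at (359,259) has the steel flange and black bar described, and this crop confirms it. The grinder is at about (259,240), with its paddle toward the lower left at about (225,263). Next I'll measure them.

```bash
cat > h.py <<'E'
import cv2,numpy as np
from cell import arm
def ray(p,uv,z):
    K,T=p["mtx"],p["T"];d=T[:3,:3]@np.linalg.inv(K)@np.r_[uv,1.];o=T[:3,3]
    return o+d*(z-o[2])/d[2]
def proj(p,X):
    c=np.linalg.inv(p["T"])@np.r_[X,1.];q=p["mtx"]@c[:3];return q[:2]/q[2]
def best(f,l,p,near):
    r=f(l,p); r=[d for d in r if np.hypot(*(np.array(d["centre"])*[560,420]-near))<25]
    return r[0] if r else None
def rect(p,c,z,half,n=600):
    # metric ortho view of the plane z: image x = -world y, image y = -world x
    s=2*half/n
    w=[(c[0]+half,c[1]+half),(c[0]+half,c[1]-half),(c[0]-half,c[1]-half),(c[0]-half,c[1]+half)]
    src=np.float32([proj(p,(x,y,z)) for x,y in w])
    H=cv2.getPerspectiveTransform(np.float32([(0,0),(n,0),(n,n),(0,n)]),src)
    return cv2.warpPerspective(p["frame"],np.linalg.inv(H),(n,n),flags=cv2.INTER_CUBIC)
E
python3 - <<'E'
from h import *
P={n:arm.get_image(n) for n in("top","side")}
near={"top":dict(lid=(358,260),grinder=(255,243),pad=(225,263)),"side":dict(lid=(297,325),grinder=(241,228),pad=(199,214))}
for n,p in P.items():
    d=best(arm.trace,"lid",p,near[n]["lid"])
    if d:
        m=d["region"];g=cv2.cvtColor(p["frame"],cv2.COLOR_RGB2GRAY)
        c=cv2.convexHull(np.argwhere(m)[:,::-1].astype(np.int32));e=cv2.fitEllipse(c)
        yy,xx=np.nonzero(m&(g<110));e0=np.array(e[0])
        k=np.hypot(xx-e0[0],yy-e0[1])<(16 if n=="top" else 22);pts=np.c_[xx,yy][k].astype(float)
        W=np.array([ray(p,q,.049)[:2] for q in pts]);u=np.linalg.svd(W-W.mean(0))[2][0]
        print(n,"lid hull@.017",ray(p,e[0],.018)[:2],e[1],"bar@.049",W.mean(0),"n",len(W),"ext",np.ptp((W-W.mean(0))@u),"ang",np.degrees(np.arctan2(u[1],u[0]))%180)
    for l,z,k in(("lid_bar",.037,"lid"),("lid",0,"lid"),("grinder",0,"grinder"),("socket",.07,"grinder"),("paddle_pad",.057,"pad")):
        d=best(arm.place_of,l,p,near[n][k])
        if d: print(n,l,ray(p,np.array(d["centre"])*[560,420],z)[:2],round(d["conf"],2))
    for l in("grinder","paddle_arm"):
        d=best(arm.trace,l,p,near[n]["grinder"])
        if d: print(n,l,"trace",d["region"].sum(),np.array(d["centre"])*[560,420])
a=rect(P["top"],(.44,.133),.07,.07,400)
c=ray(P["side"],(238,219.8),.07)
b=rect(P["side"],c,.07,.07,400);print("side crop centre",c)
cv2.imwrite("pics/rect.png",np.hstack([a,b])[:,:,::-1])
E
```

```text
top lid hull@.017 [ 0.43076065 -0.15610478] (29.148454666137695, 30.06097412109375) bar@.049 [ 0.43008627 -0.15423577] n 80 ext 0.07173444744099927 ang 99.74428137505211
top lid_bar [ 0.42604869 -0.1483739 ] 0.73
top lid [ 0.43145745 -0.15527553] 0.56
top grinder [0.49009866 0.15937807] 0.9
top socket [0.48789764 0.15021257] 0.91
top paddle_pad [0.41646633 0.25514787] 0.62
top grinder trace 1667 [254.184 245.784]
side lid hull@.017 [ 0.43100248 -0.15564134] (34.919708251953125, 35.10920333862305) bar@.049 [ 0.42767898 -0.15795677] n 221 ext 0.07717172375374981 ang 98.6895224234396
side lid_bar [ 0.43256083 -0.14668172] 0.74
side lid [ 0.43229037 -0.14951098] 0.59
side grinder [0.49370997 0.14465262] 0.63
side socket [0.49153176 0.16765322] 0.56
side paddle_pad [0.42976432 0.26329899] 0.75
side grinder trace 2140 [240.52  225.498]
side crop centre [0.48993585 0.16195117 0.07      ]
```

View pics/rect.png

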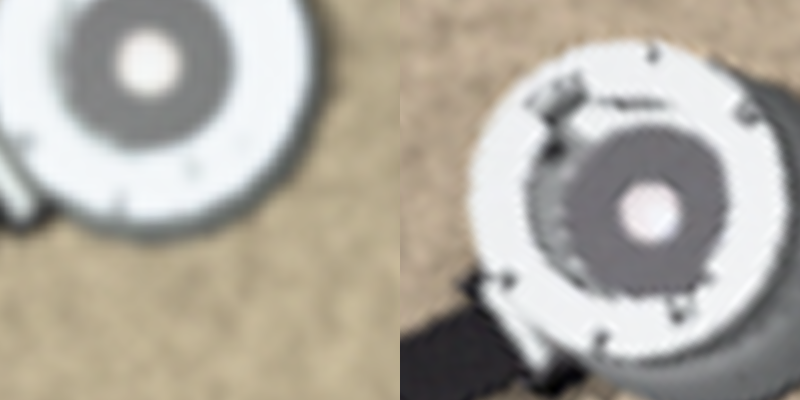

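The steel lid is at (0.431, -0.156), with its bar at about 99°. The side view (right half) shows the collar ring centred at about (630,200). A notch is at its upper left (555,110), a long tick at (655,52) and double ticks at (748,112). I'll refine the collar's centre and yaw.

```bash
python3 - <<'E'
from h import *
P={n:arm.get_image(n) for n in("top","side")}
out=[]
for n,p in P.items():
    a=rect(p,(.489,.151),.07,.07,560);g=cv2.cvtColor(a,cv2.COLOR_RGB2GRAY)
    m=(g>175).astype(np.uint8);m=cv2.morphologyEx(m,cv2.MORPH_OPEN,np.ones((9,9)))
    l,lab,st,ce=cv2.connectedComponentsWithStats(m);i=1+np.argmax(st[1:,4])
    pts=np.argwhere(lab==i)[:,::-1].astype(np.float32)
    h=cv2.convexHull(pts)[:,0].astype(float)
    # edge radius 55 fit, robust
    from scipy.optimize import least_squares
    f=least_squares(lambda q:np.hypot(*(h-q[:2]).T)-q[2],[280,280,220],loss="soft_l1",f_scale=3).x
    s=.14/560;c=np.array([.489+(280-f[1])*s,.151+(280-f[0])*s]);print(n,"socket",c,"r",f[2]*s)
    # polar darkness at r 0.050..0.054
    pr=cv2.warpPolar(g,(280,720),(f[0],f[1]),280,cv2.WARP_POLAR_LINEAR)  # rows: angle clockwise from image +x
    prof=pr[:,int(.044/s):int(.052/s)].mean(1);az=(-90-np.arange(720)/2)%360
    k=[j for j in range(720) if prof[j]==prof[np.arange(j-8,j+9)%720].min() and prof[j]<np.median(prof)-8]
    print([(az[j],int(prof[j])) for j in k],np.median(prof))
    # paddle pad
    for zz in(.057,):
        b=cv2.cvtColor(p["frame"],cv2.COLOR_RGB2GRAY)
    out.append(a)
    r=rect(p,(.424,.258),.057,.05,560);out.append(r)
cv2.imwrite("pics/rect2.png",np.vstack([np.hstack(out[:2]),np.hstack(out[2:])])[:,:,::-1][::2,::2])
E
```

```text
top socket [0.490633   0.15312538] r 0.05764693264851726
[(np.float64(172.0), 231), (np.float64(171.0), 231), (np.float64(126.0), 218), (np.float64(44.5), 230), (np.float64(30.5), 229), (np.float64(347.5), 228), (np.float64(302.5), 227)] 244.921875
side socket [0.49296064 0.15570894] r 0.059218148010690794
[(np.float64(226.0), 219), (np.float64(205.5), 143), (np.float64(173.5), 197), (np.float64(129.5), 160), (np.float64(45.0), 216), (np.float64(28.0), 220), (np.float64(345.5), 179), (np.float64(301.0), 196)] 237.3125
```

View pics/rect2.png

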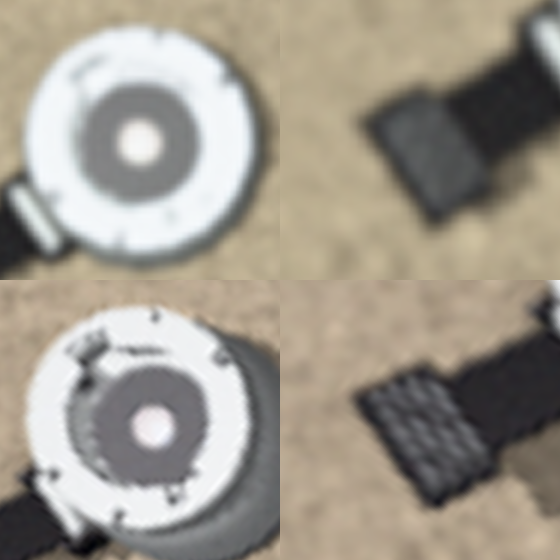

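The paired ticks in both views agree. The socket is at (0.491, 0.1515) and the notch line's azimuth is about 34.6°. The front then points at 124.6°, so the pad should be at (0.4195, 0.255), which matches the plate seen in the crops. I'll press the paddle first, travelling over the lid with the fingers shut.

Call:
carry_out:
  claw: [0,0,0,0,0,0,0,0,0,0,0,0,0,0,0,0,0,0,0,0]
  delta_pos:
    - [3.15,-2.8,0.1]
    - [3.15,-2.8,0.1]
    - [3.15,-2.8,0.1]
    - [3.15,-2.8,0.1]
    - [3.15,-2.8,0.1]
    - [3.15,-2.8,0.1]
    - [3.15,-2.8,0.1]
    - [3.15,-2.8,0.1]
    - [3.15,-2.8,0.1]
    - [3.15,-2.8,0.1]
    - [3.15,-2.8,0.1]
    - [3.15,-2.8,0.1]
    - [0,0,0]
    - [0,0,0]
    - [0,0,0]
    - [0,0,0]
    - [0,0,0]
    - [0,0,0]
    - [0,0,0]
    - [0,0,0]
  angular:
    - [0,0,0]
    - [0,0,0]
    - [0,0,0]
    - [0,0,0]
    - [0,0,0]
    - [0,0,0]
    - [0,0,0]
    - [0,0,0]
    - [0,0,0]
    - [0,0,0]
    - [0,0,0]
    - [0,0,0]
    - [0,0,-0.14]
    - [0,0,-0.14]
    - [0,0,-0.14]
    - [0,0,-0.14]
    - [0,0,-0.14]
    - [0,0,-0.14]
    - [0,0,-0.14]
    - [0,0,-0.14]

```text
clock: 3.6
position: [0.4504, -0.1538, 0.2148]
ee_rot: [2.352, 2.082, 0.0]
force: [-0.7, -0.4, 0.7]
width: 0.005
gripper_force: 0.0
```

```bash
cat > go.py <<'E'
# go.py x y z psi_deg : remaining shift in tool axes (cm) and turn about tool z (rad)
import sys,numpy as np
from cell import arm
from scipy.spatial.transform import Rotation as R
o=arm.observe();r=R.from_rotvec(o["ee_rot"]).as_matrix()
print("t",round(o["clock"],2),"pos",np.round(o["position"],4),"psi",round(np.degrees(np.arctan2(r[1,0],r[0,0])),2),"zaxis",np.round(r[:,2],3),"F",np.round(o["force"],2),"M",np.round(o["ft_torque"],3),"w",round(o["width"]*9.18,2),"g",round(o["gripper_force"],1),"q",np.round(o["joints"],2))
if len(sys.argv)>1:
    x=np.array(list(map(float,sys.argv[1:5])))
    print("d cm",np.round(r.T@(x[:3]-o["position"])*100,2),"turn",np.round(-np.radians((x[3]-np.degrees(np.arctan2(r[1,0],r[0,0]))+180)%360-180)if 0 else -np.radians(((x[3]-np.degrees(np.arctan2(r[1,0],r[0,0])))+180)%360-180),3))
E
python3 go.py .4195 .255 .10 99.2
```

```text
t 3.6 pos [ 0.4504 -0.1538  0.2148] psi 83.04 zaxis [ 0. -0. -1.] F [-0.68 -0.37  0.71] M [-0.047 -0.116  0.032] w 0.05 g 0.0 q [ 0.57  0.24 -0.42  1.91  0.12  1.01 -0.03]
d cm [40.21 -8.02 11.48] turn -0.282
```

Call:
carry_out:
  claw: [0,0,0,0,0,0,0,0,0,0,0,0,0,0,0,0]
  delta_pos:
    - [0,0,0]
    - [0,0,0]
    - [4.1,0.35,0]
    - [4.1,0.35,0]
    - [4.1,0.35,0]
    - [4.1,0.35,0]
    - [4.1,0.35,0]
    - [4.1,0.35,0]
    - [4.1,0.35,0]
    - [4.1,0.35,0]
    - [4.1,0.35,0]
    - [4.0,0.35,0]
    - [0,0,3]
    - [0,0,3]
    - [0,0,3]
    - [0,0,3]
  angular:
    - [0,0,-0.14]
    - [0,0,-0.14]
    - [0,0,0]
    - [0,0,0]
    - [0,0,0]
    - [0,0,0]
    - [0,0,0]
    - [0,0,0]
    - [0,0,0]
    - [0,0,0]
    - [0,0,0]
    - [0,0,0]
    - [0,0,0]
    - [0,0,0]
    - [0,0,0]
    - [0,0,0]

```text
clock: 5.2
position: [0.4227, 0.2559, 0.0937]
ee_rot: [2.045, 2.384, 0.001]
force: [0.5, -0.7, 0.2]
width: 0.008
gripper_force: 0.0
```

```bash
python3 go.py .4195 .255 .06 99.2
```

```text
t 5.2 pos [0.4227 0.2559 0.0937] psi 98.76 zaxis [ 0.  0. -1.] F [ 0.47 -0.68  0.16] M [-0.031 -0.135 -0.027] w 0.07 g 0.0 q [-0.18  0.47 -0.62  2.    0.38  0.79 -0.87]
d cm [-0.04 -0.33  3.37] turn -0.008
```

Going down onto the pad and pressing: contact is expected at 0.057 and the stop at 0.039.

Call:
carry_out:
  claw: [0,0,0,0,0,0,0,0,0,0,0]
  delta_pos:
    - [0,-0.3,1.0]
    - [0,0,1.0]
    - [0,0,1.0]
    - [0,0,0.5]
    - [0,0,0.5]
    - [0,0,0.5]
    - [0,0,0.3]
    - [0,0,0.3]
    - [0,0,0.2]
    - [0,0,0.2]
    - [0,0,0]
  angular:
    - [0,0,0]
    - [0,0,0]
    - [0,0,0]
    - [0,0,0]
    - [0,0,0]
    - [0,0,0]
    - [0,0,0]
    - [0,0,0]
    - [0,0,0]
    - [0,0,0]
    - [0,0,0]

```text
clock: 6.3
position: [0.4198, 0.2559, 0.0398]
ee_rot: [-2.045, -2.385, -0.001]
force: [-0.2, 3.1, 4.3]
width: 0.001
gripper_force: 2.3
```

```bash
python3 go.py
```

```text
t 6.3 pos [0.4198 0.2559 0.0398] psi 98.77 zaxis [ 0.     0.001 -1.   ] F [-0.21  3.07  4.27] M [0.783 0.074 0.032] w 0.01 g 2.3 q [-0.23  0.54 -0.56  2.05  0.46  0.67 -0.94]
```

Call:
carry_out:
  claw: [0,0,0,0,0]
  delta_pos:
    - [0,0,0.2]
    - [0,0,0.2]
    - [0,0,0.1]
    - [0,0,0]
    - [0,0,0]
  angular:
    - [0,0,0]
    - [0,0,0]
    - [0,0,0]
    - [0,0,0]
    - [0,0,0]

```text
clock: 6.8
position: [0.42, 0.2561, 0.0376]
ee_rot: [2.043, 2.384, 0.003]
force: [-9.4, -3.7, 49.5]
width: 0.004
gripper_force: 24.2
```

```bash
python3 - <<'E'
from h import *
p=arm.get_image("side");c=proj(p,(.45,.2,.06)).astype(int)
f=p["frame"][c[1]-70:c[1]+70,c[0]-90:c[0]+90];cv2.imwrite("pics/press.png",cv2.resize(f,(720,560),interpolation=cv2.INTER_CUBIC)[:,:,::-1])
E
python3 go.py
```

```text
t 6.85 pos [0.42   0.2561 0.0376] psi 98.79 zaxis [ 0.003 -0.    -1.   ] F [-11.22  -4.18  48.09] M [-1.052  2.28  -0.016] w 0.03 g 24.2 q [-0.24  0.54 -0.56  2.06  0.46  0.66 -0.95]
```

View pics/press.png

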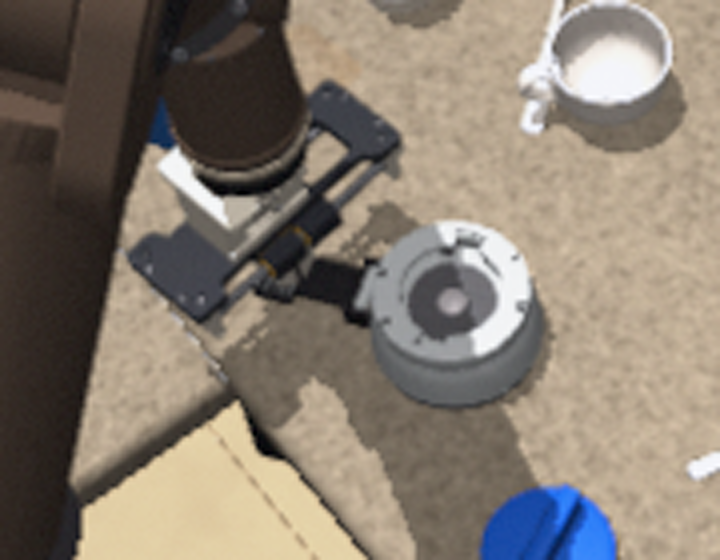

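The picture shows the fingertips on the paddle plate at about (285,285), with the paddle level. The force jumped to 48 N at z 0.0376, so it's at the stop. The arm is stiff, about 12 N/mm. Now I'll back off and go over to the lid.

Call:
carry_out:
  claw: [0,0,0,0,0,0,5,5,5,5,5,5,5,5,5,5,5,5]
  delta_pos:
    - [0,0,-0.5]
    - [0,0,-1.5]
    - [0,0,-3]
    - [0,0,-4]
    - [0,0,-4]
    - [0,0,-3]
    - [-4.1,-0.55,0]
    - [-4.1,-0.55,0]
    - [-4.1,-0.55,0]
    - [-4.1,-0.55,0]
    - [-4.1,-0.55,0]
    - [-4.1,-0.55,0]
    - [-4.1,-0.55,0]
    - [-4.1,-0.55,0]
    - [-4.1,-0.55,0]
    - [-4.1,-0.55,0]
    - [0,0,3]
    - [0,0,3]
  angular:
    - [0,0,0]
    - [0,0,0]
    - [0,0,0]
    - [0,0,0]
    - [0,0,0]
    - [0,0,0]
    - [0,0,0]
    - [0,0,0]
    - [0,0,0]
    - [0,0,0]
    - [0,0,0]
    - [0,0,0]
    - [0,0,0]
    - [0,0,0]
    - [0,0,0]
    - [0,0,0]
    - [0,0,0]
    - [0,0,0]

```text
clock: 8.65
position: [0.427, -0.1608, 0.134]
ee_rot: [2.05, 2.379, -0.002]
force: [-0.3, 0.9, -0.3]
width: 0.544
gripper_force: 0.0
```

```bash
python3 go.py .4305 -.1555 .024 99.2
```

```text
t 8.65 pos [ 0.427  -0.1608  0.134 ] psi 98.5 zaxis [-0.    -0.001 -1.   ] F [-0.25  0.89 -0.28] M [-0.002 -0.122  0.005] w 5.0 g 0.0 q [ 0.63  0.32 -0.48  2.05  0.2   0.81  0.18]
d cm [ 0.48  0.43 11.  ] turn -0.012
```

Call:
carry_out:
  claw: [5,5,5,5,5,5]
  delta_pos:
    - [0.45,0.4,2]
    - [0,0,2]
    - [0,0,2]
    - [0,0,2]
    - [0,0,0]
    - [0,0,0]
  angular:
    - [0,0,-0.01]
    - [0,0,0]
    - [0,0,0]
    - [0,0,0]
    - [0,0,0]
    - [0,0,0]

```text
clock: 9.25
position: [0.4302, -0.1534, 0.0547]
ee_rot: [-2.033, -2.393, 0.002]
force: [0.8, -0.3, 0.5]
width: 0.548
gripper_force: 0.0
```

```bash
python3 - <<'E'
from h import *
o=[]
for n in("side","top"):
    p=arm.get_image(n);o.append(rect(p,(.4305,-.1555),.049,.08,400))
cv2.imwrite("pics/lid1.png",np.hstack(o)[:,:,::-1])
E
python3 go.py .4305 -.1555 .024 99.2
```

```text
t 9.35 pos [ 0.4313 -0.1535  0.0555] psi 99.31 zaxis [ 0.001 -0.001 -1.   ] F [-0.69 -0.36  0.43] M [ 0.013 -0.086 -0.022] w 5.02 g 0.0 q [ 0.56  0.44 -0.43  2.13  0.31  0.63  0.08]
d cm [-0.18 -0.11  3.15] turn 0.002
```

View pics/lid1.png

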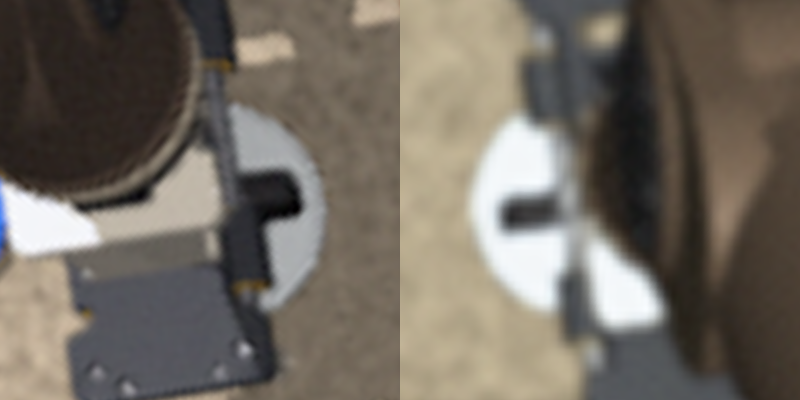

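The open fingers straddle the bar. Its ends, at about (300,195) in the side view and (502,215) in the top view, give the lid's centre y as about -0.156. I'll go down and grip.

Call:
carry_out:
  claw: [5,5,5,5,0,0,0,0,0,0]
  delta_pos:
    - [-0.2,-0.05,1.2]
    - [0,0,1.2]
    - [0,0,0.7]
    - [0,0,0]
    - [0,0,0]
    - [0,0,0]
    - [0,0,0]
    - [0,0,0]
    - [0,0,0]
    - [0,0,0]
  angular:
    - [0,0,0]
    - [0,0,0]
    - [0,0,0]
    - [0,0,0]
    - [0,0,0]
    - [0,0,0]
    - [0,0,0]
    - [0,0,0]
    - [0,0,0]
    - [0,0,0]
  force: 40

```text
clock: 10.35
position: [0.4311, -0.1553, 0.0239]
ee_rot: [2.033, 2.394, 0.0]
force: [0.6, 0.2, 2.2]
width: 0.173
gripper_force: 40.0
```

```bash
python3 go.py .4305 -.1555 .024 99.2
```

```text
t 10.35 pos [ 0.4311 -0.1553  0.0239] psi 99.33 zaxis [ 0. -0. -1.] F [0.6  0.23 2.21] M [-0.02  -0.069  0.031] w 1.59 g 40.0 q [ 0.53  0.5  -0.39  2.15  0.36  0.55  0.04]
d cm [-0.01 -0.06 -0.01] turn 0.002
```

Call:
carry_out:
  claw: [0,0,0,0,0,0,0,0,0,0,0,0,0]
  delta_pos:
    - [0,0,-1]
    - [0,0,-3]
    - [0,0,-4]
    - [0,0,-4]
    - [0,0,-3]
    - [3.7,1.35,0]
    - [3.7,1.35,0]
    - [3.7,1.35,0]
    - [3.7,1.35,0]
    - [3.7,1.35,0]
    - [3.7,1.35,0]
    - [3.6,1.35,0]
    - [3.6,1.35,0]
  angular:
    - [0,0,0]
    - [0,0,0]
    - [0,0,0]
    - [0,0,0]
    - [0,0,0]
    - [0,0,0]
    - [0,0,0]
    - [0,0,0]
    - [0,0,0]
    - [0,0,0]
    - [0,0,0]
    - [0,0,0]
    - [0,0,0]

```text
clock: 11.65
position: [0.4894, 0.1538, 0.1743]
ee_rot: [2.033, 2.395, -0.0]
force: [0.3, -0.1, -0.5]
width: 0.17
gripper_force: 40.0
```

Call:
carry_out:
  claw: [0,0,0,0,0,0,0,0,0,0,0,0,0,0,0,0,0,0]
  delta_pos:
    - [0,0,0]
    - [0,0,0]
    - [0,0,0]
    - [0,0,0]
    - [0,0,0]
    - [0,0,0]
    - [0,0,0]
    - [0,0,0]
    - [0,0,0]
    - [0,0,0]
    - [0,0,0]
    - [0,0,0]
    - [0,0,0]
    - [0,0,0]
    - [0,0,0]
    - [0,0,0]
    - [0,0,0]
    - [0,0,0]
  angular:
    - [0,0,-0.13]
    - [0,0,-0.13]
    - [0,0,-0.13]
    - [0,0,-0.13]
    - [0,0,-0.13]
    - [0,0,-0.13]
    - [0,0,-0.13]
    - [0,0,-0.13]
    - [0,0,-0.13]
    - [0,0,-0.13]
    - [0,0,-0.13]
    - [0,0,-0.13]
    - [0,0,-0.13]
    - [0,0,-0.13]
    - [0,0,-0.13]
    - [0,0,-0.06]
    - [0,0,0]
    - [0,0,0]

```text
clock: 13.45
position: [0.4896, 0.1521, 0.1739]
ee_rot: [0.928, -3.001, 0.0]
force: [-0.1, 0.0, -1.9]
width: 0.173
gripper_force: 40.0
```

```bash
python3 go.py .491 .1515 .104 214.6
```

```text
t 13.45 pos [0.4896 0.1521 0.1739] psi -145.63 zaxis [-0. -0. -1.] F [-0.06  0.   -1.87] M [ 0.15  -0.077  0.004] w 1.59 g 40.0 q [ 0.38  0.54 -1.1   1.85  0.54  1.09  1.24]
d cm [-0.09 -0.13  6.99] turn -0.004
```

Call:
carry_out:
  claw: [0,0,0,0,0,0,0]
  delta_pos:
    - [-0.1,-0.15,2]
    - [0,0,2]
    - [0,0,1.5]
    - [0,0,1]
    - [0,0,0.5]
    - [0,0,0]
    - [0,0,0]
  angular:
    - [0,0,0]
    - [0,0,0]
    - [0,0,0]
    - [0,0,0]
    - [0,0,0]
    - [0,0,0]
    - [0,0,0]

```text
clock: 14.15
position: [0.4917, 0.152, 0.1042]
ee_rot: [-0.931, 3.0, 0.0]
force: [0.1, 0.6, -1.6]
width: 0.174
gripper_force: 40.0
```

```bash
python3 - <<'E'
from h import *
p=arm.get_image("side");c=proj(p,(.491,.1515,.08)).astype(int)
f=p["frame"][c[1]-35:c[1]+35,c[0]-45:c[0]+45];cv2.imwrite("pics/fit0.png",cv2.resize(f,(720,560),interpolation=cv2.INTER_CUBIC)[:,:,::-1])
E
python3 go.py .491 .1515 .080 214.6
```

```text
t 14.2 pos [0.4918 0.152  0.1044] psi -145.5 zaxis [ 0.001  0.    -1.   ] F [ 0.94  0.26 -0.52] M [ 0.118 -0.111 -0.016] w 1.55 g 40.0 q [ 0.31  0.62 -1.02  1.93  0.65  0.97  1.16]
d cm [ 0.1  -0.    2.44] turn -0.002
```

View pics/fit0.png

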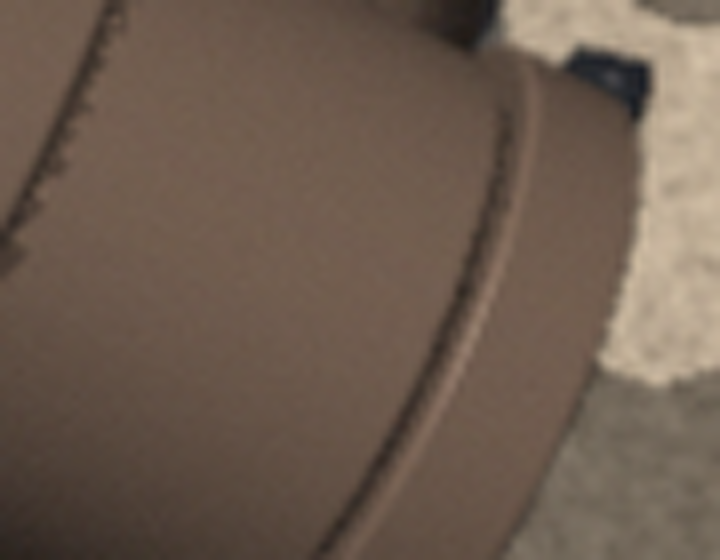

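The wrist hides the lid in this view, so I'll do the fit by force. Lowering to 4 mm inside the lip.

Call:
carry_out:
  claw: [0,0,0,0,0,0]
  delta_pos:
    - [0.05,0,0.4]
    - [0,0,0.4]
    - [0,0,0.3]
    - [0,0,0.2]
    - [0,0,0.1]
    - [0,0,0]
  angular:
    - [0,0,0]
    - [0,0,0]
    - [0,0,0]
    - [0,0,0]
    - [0,0,0]
    - [0,0,0]

```text
clock: 14.8
position: [0.4925, 0.1527, 0.0913]
ee_rot: [-0.931, 2.997, 0.0]
force: [0.2, 0.9, 14.7]
width: 0.174
gripper_force: 40.0
```

```bash
python3 go.py .491 .1515 .080 214.6
```

```text
t 14.8 pos [0.4925 0.1527 0.0913] psi -145.48 zaxis [ 0.004  0.001 -1.   ] F [ 0.18  0.91 14.74] M [-0.33  -0.028  0.046] w 1.59 g 40.0 q [ 0.3   0.63 -1.    1.94  0.67  0.94  1.14]
d cm [ 0.19 -0.01  1.13] turn -0.001
```

It touched at TCP z 0.0913 (14.7 N), so something is catching on the lip. I'll average the force and moment to find which side.

```bash
cat > avg.py <<'E'
from h import *
S=[]
for i in range(8):
    arm.get_image("top");o=arm.observe();S.append(np.r_[o["position"],o["force"],o["ft_torque"]])
S=np.array(S);m=S.mean(0);print(np.round(m,4),"sd",np.round(S.std(0),3))
E
python3 avg.py
```

```text
[ 4.92500e-01  1.52700e-01  9.13000e-02 -2.05200e-01  3.12600e-01
  1.47007e+01 -3.36400e-01 -2.23000e-02 -1.60000e-03] sd [0.    0.    0.    0.37  0.337 0.374 0.023 0.018 0.044]
```

The contact sits at about (-4, -29) mm from the tool axis, so the plug's edge is resting on the lip on the -y side. I'll ease off and slide toward +y.

Call:
carry_out:
  claw: [0,0,0,0,0]
  delta_pos:
    - [0,0,-0.05]
    - [-0.03,0.05,0]
    - [-0.03,0.05,0]
    - [-0.03,0.05,0]
    - [0,0,0]
  angular:
    - [0,0,0]
    - [0,0,0]
    - [0,0,0]
    - [0,0,0]
    - [0,0,0]

```text
clock: 15.7
position: [0.4916, 0.1538, 0.0906]
ee_rot: [-0.931, 2.999, 0.001]
force: [1.8, 1.7, -0.2]
width: 0.17
gripper_force: 40.0
```

```bash
python3 avg.py; python3 go.py .491 .1515 .080 214.6
```

```text
[ 0.4915  0.1538  0.0905  3.0613  2.8019  1.0441  0.709  -0.8705  0.0523] sd [0.    0.    0.    0.796 0.895 0.387 0.108 0.125 0.034]
t 16.1 pos [0.4914 0.1537 0.0904] psi -145.49 zaxis [ 0.001  0.001 -1.   ] F [3.84 4.29 1.03] M [ 0.893 -1.119  0.079] w 1.57 g 40.0 q [ 0.3   0.64 -1.    1.94  0.67  0.94  1.14]
d cm [ 0.16 -0.16  1.04] turn -0.002
```

It has dropped in: the vertical force is gone. I'll lower it further in small steps.

Call:
carry_out:
  claw: [0,0,0,0,0]
  delta_pos:
    - [0,0,0.15]
    - [0,0,0.15]
    - [0,0,0.1]
    - [0,0,0]
    - [0,0,0]
  angular:
    - [0,0,0]
    - [0,0,0]
    - [0,0,0]
    - [0,0,0]
    - [0,0,0]

```text
clock: 16.6
position: [0.4913, 0.1542, 0.0864]
ee_rot: [-0.932, 2.999, 0.002]
force: [5.1, 5.5, 0.1]
width: 0.172
gripper_force: 40.0
```

```bash
python3 avg.py; python3 go.py .491 .1515 .080 214.6
```

```text
[ 0.4913  0.1542  0.0864  4.1105  4.851   0.3756  1.3531 -1.0736  0.0076] sd [0.    0.    0.    0.754 0.426 0.682 0.035 0.035 0.024]
t 17.0 pos [0.4913 0.1542 0.0864] psi -145.48 zaxis [ 0.001  0.002 -1.   ] F [3.99 5.05 0.38] M [ 1.381 -1.065  0.018] w 1.53 g 40.0 q [ 0.29  0.64 -1.    1.94  0.67  0.93  1.13]
d cm [ 0.18 -0.21  0.64] turn -0.001
```

Call:
carry_out:
  claw: [0,0,0,0,0,0,0,0]
  delta_pos:
    - [-0.06,0.02,0]
    - [0,0,0.15]
    - [0,0,0.15]
    - [0,0,0.15]
    - [0,0,0.1]
    - [0,0,0.1]
    - [0,0,0]
    - [0,0,0]
  angular:
    - [0,0,0]
    - [0,0,0]
    - [0,0,0]
    - [0,0,0]
    - [0,0,0]
    - [0,0,0]
    - [0,0,0]
    - [0,0,0]

```text
clock: 17.8
position: [0.491, 0.1537, 0.0802]
ee_rot: [0.932, -3.0, 0.001]
force: [-1.1, -0.2, 11.5]
width: 0.172
gripper_force: 40.0
```

```bash
python3 avg.py; python3 go.py .491 .1515 .080 214.6
```

```text
[ 0.491   0.1537  0.0802 -1.0353  0.8588 11.3233  0.56   -0.2214  0.0325] sd [0.    0.    0.    0.65  0.451 0.481 0.017 0.021 0.044]
t 18.2 pos [0.491  0.1536 0.0802] psi -145.49 zaxis [ 0.    -0.001 -1.   ] F [-0.16  1.39 11.79] M [ 0.544 -0.223  0.046] w 1.57 g 40.0 q [ 0.29  0.65 -0.99  1.95  0.68  0.93  1.12]
d cm [ 0.12 -0.18  0.02] turn -0.002
```

The flange is seated at z 0.0802, as predicted (0.080). I'll ease the push a little, then twist 45° clockwise, in two parts.

Call:
carry_out:
  claw: [0,0,0,0,0,0,0,0]
  delta_pos:
    - [0,0,-0.04]
    - [0,0,0]
    - [0,0,0]
    - [0,0,0]
    - [0,0,0]
    - [0,0,0]
    - [0,0,0]
    - [0,0,0]
  angular:
    - [0,0,0]
    - [0,0,0.08]
    - [0,0,0.08]
    - [0,0,0.08]
    - [0,0,0.08]
    - [0,0,0.08]
    - [0,0,0]
    - [0,0,0]
  force: 55

```text
clock: 19.0
position: [0.4908, 0.1539, 0.0803]
ee_rot: [0.319, -3.125, 0.0]
force: [-0.4, 2.2, 7.0]
width: 0.17
gripper_force: 55.0
```

```bash
python3 avg.py; python3 go.py .491 .1537 .080 169.6
```

```text
[ 0.4908  0.1539  0.0803 -0.8224  2.7753  7.6992  0.8023 -0.3131  0.0674] sd [0.    0.    0.    0.515 0.452 0.474 0.032 0.039 0.018]
t 19.4 pos [0.4908 0.1539 0.0803] psi -168.36 zaxis [-0. -0. -1.] F [-0.71  2.43  8.  ] M [ 0.774 -0.289  0.032] w 1.58 g 55.0 q [ 0.23  0.61 -0.89  1.95  0.61  0.88  0.79]
d cm [-0.02 -0.03  0.03] turn 0.385
```

Call:
carry_out:
  claw: [0,0,0,0,0,0,0,0]
  delta_pos:
    - [0,0,0]
    - [0,0,0]
    - [0,0,0]
    - [0,0,0]
    - [0,0,0]
    - [0,0,0]
    - [0,0,0]
    - [0,0,0]
  angular:
    - [0,0,0.08]
    - [0,0,0.08]
    - [0,0,0.08]
    - [0,0,0.08]
    - [0,0,0.065]
    - [0,0,0]
    - [0,0,0]
    - [0,0,0]

```text
clock: 20.2
position: [0.4907, 0.1538, 0.0803]
ee_rot: [-0.285, -3.128, 0.001]
force: [-1.5, 2.3, 7.5]
width: 0.172
gripper_force: 55.0
```

```bash
python3 avg.py; python3 go.py .491 .1537 .080 169.6; python3 - <<'E'
from h import *
o=[]
for n in("side","top"):
    p=arm.get_image(n);o.append(rect(p,(.491,.1537),.09,.08,400))
cv2.imwrite("pics/twist.png",np.hstack(o)[:,:,::-1])
E
```

```text
[ 0.4908  0.1538  0.0803 -0.8449  2.8744  8.2528  0.649  -0.3306  0.095 ] sd [0.    0.    0.    0.256 0.341 0.477 0.035 0.029 0.042]
t 20.6 pos [0.4907 0.1538 0.0803] psi 169.58 zaxis [-0. -0. -1.] F [-0.93  2.4   7.75] M [ 0.673 -0.308  0.107] w 1.55 g 55.0 q [ 0.17  0.57 -0.8   1.96  0.54  0.84  0.47]
d cm [-0.03 -0.01  0.03] turn -0.0
```

View pics/twist.png

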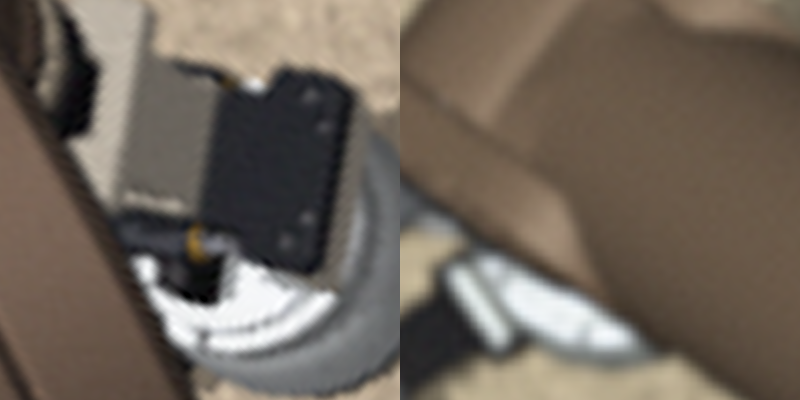

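The side view shows the lid down on the collar at about (250,310), with the end of the bar at about (190,285) pointing to the long tick near (205,340). The measured twist is 45°, and the restoring moment of 0.095 N m matches the half-way value. I'm handing it in.

```bash
python3 -c "
from cell import arm
print(arm.sign_off())"
```

```text
the job is handed in; nothing more can be done
None
```

I pressed the paddle to its stop, seated the steel lid, and twisted it 45° clockwise, short of the lock. I handed the job in at about 21 s, still gripping the lid there; no verdict came back, and I took no final picture of the bystanders.

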